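# Lay the loaded caul on the gluing press, heavy end over the green foot

## Task

A fresh glue joint in the violin maker's rocking press needs weight on its green end. Lift the brass-ended caul by its blue swivel grip so that it hangs freely and tilts, which shows its hidden heavy end; then lay it lengthwise along the middle of the press's rocking board with the heavy end towards the green end, so that the green end stays pressed down, and let go. Leave the plain dark caul where it is.

Things in the scene. Friction and masses are not known exactly. Their poses are not given: they have to be found in the camera images.
- caul_center (a point): Centre of the loaded caul, a brown wooden bar 180 x 44 x 36 mm (x, y, z), brass ends; 0.6 kg. Its balance point is 35 mm off centre, towards +x or -x (varies). A blue grip on top, 40 mm in x, 10 mm thick in y, is pinched 63 mm above this point (top at 74, hinge ears up to 34). It is hinged along y, 26 mm above this point, +-0.3 rad, weak spring upright: when lifted, the heavy end dips 0.3 rad.
- plain_center (a point): Centre of the plain caul, a bystander to leave alone: a loose dark wooden bar of the same 180 x 44 x 36 mm (x, y, z) with pale ends and a 12 mm high round wooden peg on top, no blue grip.
- press_seat (a point): Middle of the top of the press's rocking board when level, 60 mm above the bench; fixed to the press base, z up. The board is 280 mm long (this point's x), 70 mm wide (y), flat, brown, with its last 45 mm painted green at the +x end and pale wood at the -x end. It rocks about a level axle along y, 12 mm below this point. The press does not move.
- rocker (a joint): Rocking of the press board, rad: -0.12 = green end up (where a small counterweight holds it when empty), 0 = level, +0.12 = green end fully down on the glued work. About 0.06 N m tips it; it is free to rock.
Things that resemble listed ones, but are neither listed nor needed, are in the scene too. What is shaped like the part that bears caul_center but purple is not meant.

How it is judged:
By the outcome, as a careful person would: the job done as asked, in the order asked, and still so for the second after the job is handed in, with the robot touching nothing.
It also fails if it takes over 38 s, if anything falls off the work surface, if the arm or the gripper's body presses on something with over 40 N, if the wrist force passes 120 N, or if a joint passes its speed limit or range.

## Robot

A 6-joint arm with a two-finger parallel gripper is mounted at the origin on the work surface. World frame = base frame: x ahead of the robot, y to its left, z up, the work surface at z = 0. Lengths are in mm, angles in rad, forces in N, time in s.
With the tool pointing down it reaches from about 375 to 925 mm from the base axis. Payload 5.7 kg.
Tool frame: the origin (TCP) lies midway between the tips of the shut fingers; the grasp point (between the pads) lies 19 mm behind it; z points along the fingers, y is the line along which they close (so a half turn about z gives the same grasp; the last joint's range is limited). The gripper opens to 85 mm and grips with 20 to 120 N. Pads are 22 mm wide; open, the fingers measure 114 mm over their backs; the gripper's body (76 mm by 85 mm) begins 54 mm behind the grasp point. The pads swing forward as they close: fully open they stand 13 mm farther back than shut.
Start: joints at [-1.242, 0.359, 1.51, -0, 1.272, -0.115], TCP at [257.606, -541.851, 231.267] pointing down, gripper open.
Joint ranges: [-2.97, 2.97], [-1.01, 2.36], [0.21, 2.38], [-0.96, 4.11], [0.2, 2.71], [-2.98, 2.98]. Speed limits (rad/s): [2.39, 2.39, 3.14, 3.14, 3.14, 3.14].

## Interface

Orientations are given as a unit quaternion [x, y, z, w].
In Python, from rig import ctrl gives the robot as it stands.
- The arm moves only by the tool step_arm, never from a script. Its argument "plan" is one flat list of numbers, 7 for each row, row after row: the shift along the tool's x, y, z in units of 30 mm (1.0 is 30 mm), then the turn, a rotation vector about the tool's x, y, z in degrees, then the closure in counts, from 0 (fully open) to 255 (shut). In form: [x, y, z, ax, ay, az, gripper, x, y, z, ax, ay, az, gripper, ...]. A call has 1 to 12 rows; each row is the pose to reach, as a shift and turn from the pose commanded when the call began, along the tool's axes at that moment; what a row does not reach only later rows make up. A row lasts 1/12 s, in which the tool goes at most 41.7 mm and 7.16 degrees, less where a joint would pass 70% of its speed; a pose out of reach is approached as far as the arm can. A call with a gripper value outside its range is refused whole. The fingers move at their own pace and stop on an object; the grip force is fixed at half the most. Time passes only in rows, so rows that repeat a pose let the fingers close. It gives the time, the measured TCP pose, the force, the opening and the grip force at its end, in the units of the state.
- ctrl.get_obs(): the state, without advancing time (a new reading comes with each control period).
- ctrl.read_camera(name): name is "scene" or "top" or "wrist"; returns a dict with "color" (420x560x3 uint8, red, green, blue), "camera_matrix" (3x3 intrinsics, pixels), "rvec" (rotation vector, rad) and "tvec" (3), from world to camera coordinates, as OpenCV has them. Camera axes: x right, y down, z forward; pixel columns grow to the right and rows downward; lengths in mm; the calibration is good to about 2 mm. The wrist camera is an equidistant fisheye: a pixel r from the principal point sees the ray r / f radians off the axis. A picture is of the moment at which its call begins. There is no depth.
- ctrl.close_job(): hands the job in; it is judged then, once.
The state is a dict: "time": time; "joints": joint angles; "dq": joint speeds; "joint_torque": joint torques, N m; "eef_pos": TCP position; "tool_rot": TCP orientation; "force": force on the tool from outside, world axes, zero at the start; "ft_torque": the same for the moment, N m; "finger_gap": finger opening in mm; "grip_force": force on a finger pad.
Only numpy, scipy, OpenCV 4.12 (cv2) and the standard library are available. Lean on these libraries where they do the work, as an engineer would, in place of code of your own. Each camera call takes 0.05 s, during which the arm holds its last target. There are 200 camera calls.

## Working session

There is one attempt and no reset: what is moved stays moved. The work goes in short steps, Python scripts to look and compute and a tool call to move; the robot and the scene stay as the last step left them, time stands still between calls to the robot, and variables do not carry over. Pictures are saved under pics/ and viewed, at most 10 in all, crops included, and the job is handed in when it is done.

Besides the shell and the picture viewer there is one more tool, called after "Call:" as a command line: name --argument value ..., lists and objects as JSON in quotes. step_arm: Moves the arm, as the interface text tells. Its arguments: {"type":"object","properties":{"plan":{"type":"array"}},"required":["plan"]}

```bash
mkdir -p pics; ls
cat > h.py <<'E'
import numpy as np, cv2
from rig import ctrl
def cam(n):
    c=ctrl.read_camera(n); R=cv2.Rodrigues(np.array(c['rvec'],float))[0]; return c['color'],np.array(c['camera_matrix']),R,np.array(c['tvec'],float).ravel()
def ray(uv,K,R,t):
    d=R.T@np.linalg.inv(K)@np.array([uv[0],uv[1],1.]); return -R.T@t,d
def onz(uv,z,K,R,t):
    o,d=ray(uv,K,R,t); return o+d*(z-o[2])/d[2]
E
python3 - <<'E'
from h import *
for n in('top','scene'):
    I,K,R,t=cam(n); cv2.imwrite(f'pics/{n}0.png',I[:,:,::-1]); print(n,K.round(1).tolist(),(-R.T@t).round(),R.round(2).tolist())
E
```

```text
pics
top [[417.8, 0.0, 285.4], [0.0, 417.8, 205.0], [0.0, 0.0, 1.0]] [ 387.   41. 1016.] [[0.03, -1.0, -0.02], [-0.98, -0.02, -0.18], [0.18, 0.02, -0.98]]
scene [[454.1, 0.0, 278.3], [0.0, 454.1, 212.2], [0.0, 0.0, 1.0]] [1058.  -61.  795.] [[0.22, 0.98, -0.01], [0.79, -0.18, -0.58], [-0.57, 0.12, -0.81]]
```

View pics/top0.png

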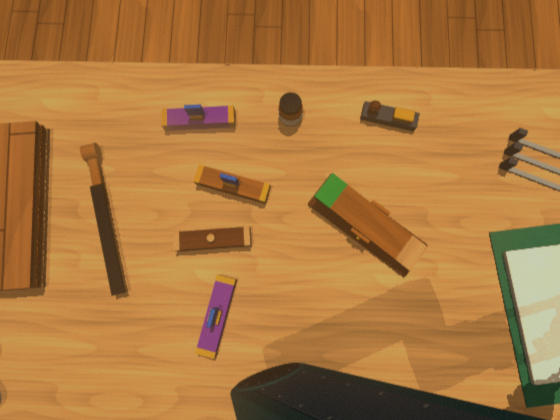

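View pics/scene0.png

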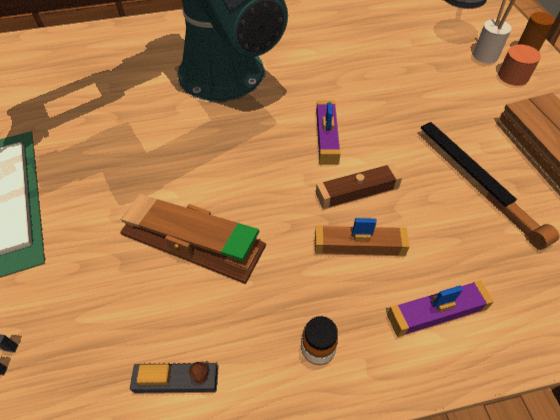

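Candidates with a blue grip in the top view are: purple bars at (199,117) and (216,317), which are not meant, and a brown bar with brass ends at (232,184), which fits. The dark bar with the peg at (214,239) is the plain caul. The press is at (370,225), green end at (330,190). I'll measure and confirm with a crop.

Run:
```python
from h import *
C={}
for n in('top','scene'):
    I,K,R,t=cam(n); C[n]=(I,K,R,t); H=cv2.cvtColor(I,cv2.COLOR_RGB2HSV)
    for nm,lo,hi in(('blue',(105,140,60),(125,255,255)),('brass',(17,170,90),(26,255,255)),('green',(50,150,50),(75,255,255))):
        m=cv2.inRange(H,lo,hi); k,_,s,c=cv2.connectedComponentsWithStats(m)
        for i in range(1,k):
            if s[i,4]>25 and s[i,4]<2000: print(n,nm,c[i].round(1),s[i])
I=C['top'][0]; J=C['scene'][0]
a=cv2.resize(I[150:290,160:440],None,fx=2.8,fy=2.8,interpolation=cv2.INTER_CUBIC)[:, :784]
cv2.imwrite('pics/ctop.png',a[:,:,::-1])
b=cv2.resize(J[185:290,110:420],None,fx=2.5,fy=2.5,interpolation=cv2.INTER_CUBIC)
cv2.imwrite('pics/cscene.png',b[:,:,::-1])
```

```text
top brass [231.1 113.7] [229 105   6  18  93]
top brass [403.6 114.4] [393 107  22  16 268]
top brass [163.1 116.6] [161 108   5  18  86]
top brass [198.1 173.4] [193 164  11  21 116]
top brass [229.8 185.2] [224 183  12   6  31]
top brass [264.5 192.3] [259 182  12  21 148]
top brass [225.3 279.1] [215 275  21  10 119]
top brass [218.  317.1] [216 311   5  13  31]
top brass [204.8 353.3] [195 348  21  11 133]
top green [330.4 190.1] [316 175  30  32 474]
scene blue [328.9 114.9] [327 103   5  26 105]
scene blue [363.8 225.9] [353 218  23  17 307]
scene blue [447.7 295.4] [434 286  29  21 299]
scene brass [329.4 156.3] [320 150  20  14 248]
scene brass [318.7 238.6] [315 226   8  28 186]
scene brass [403.9 240.5] [399 228  10  28 170]
scene brass [362.5 237.4] [355 235  16   6  78]
scene brass [484.2 293.6] [475 280  18  31 172]
scene brass [446.4 305.9] [439 302  16   9  59]
scene brass [399.1 319.5] [390 305  18  32 208]
scene brass [152.6 373.9] [137 364  32  21 598]
scene green [239.7 241.7] [221 224  37  37 799]
```

View pics/ctop.png

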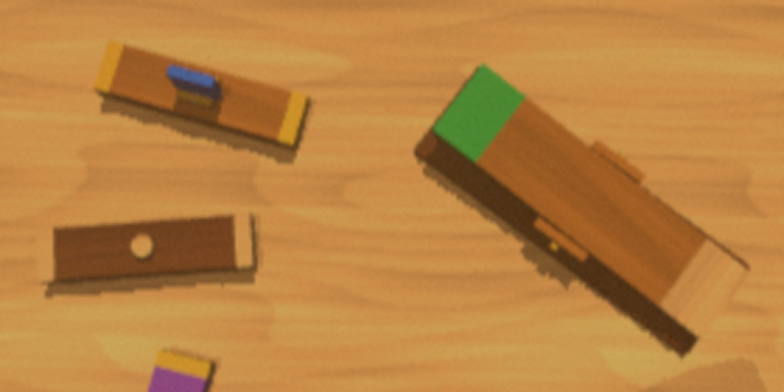

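View pics/cscene.png

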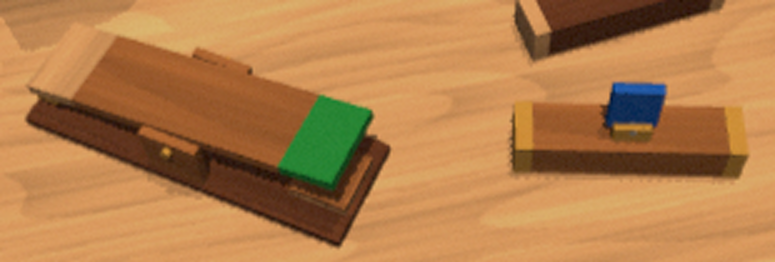

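The crops confirm it: the brown bar with brass ends and a blue upright grip at top-view (229,180) is the loaded caul. The press board is green end up, with its green end at upper left in the top view.

Run:
```python
from h import *
c=lambda p:(np.array(p)+.5)/2.8-.5+[160,150]
d=lambda p:(np.array(p)+.5)/2.5-.5+[110,185]
T=cam('top');S=cam('scene')
def sh(n,f,V,pts,z): print(n,[onz(f(p),z,*V[1:])[:2].round(0).tolist() for p in pts])
sh('bar top z36 LT,LB,RT,RB',c,T,[(108,40),(96,90),(309,98),(293,144)],36)
sh('bar scene',d,S,[(514,101),(531,101),(514,152),(741,106),(747,152)],36)
sh('green top',c,T,[(483,65),(434,130)],76.5)
sh('green inner',c,T,[(524,96),(474,161)],71)
sh('pale inner',c,T,[(707,237),(660,302)],48.6)
sh('pale tip',c,T,[(747,267)],43)
sh('green scene tip',d,S,[(372,110),(334,187)],76.5)
sh('green scene in',d,S,[(318,95),(278,170)],71)
sh('pale scene in',d,S,[(117,38),(72,105)],48.6)
sh('pale scene tip',d,S,[(75,22),(28,90)],43)
# grip: triangulate blob centers
H=cv2.cvtColor(T[0],cv2.COLOR_RGB2HSV); m=cv2.inRange(H,(100,90,30),(130,255,255))[165:195,215:245]
ys,xs=np.nonzero(m); print('blue top',xs.mean()+215,ys.mean()+165,xs.min()+215,xs.max()+215,len(xs))
sh('grip top edge ends topview z74',c,T,[(168,68),(214,82)],74)
sh('grip top edge scene z74',d,S,[(614,84),(664,86)],74)
o=ctrl.get_obs();print(o['time'],o['eef_pos'],o['tool_rot'])
```

```text
bar top z36 LT,LB,RT,RB [[662.0, 276.0], [617.0, 284.0], [614.0, 99.0], [574.0, 112.0]]
bar scene [[574.0, 113.0], [577.0, 127.0], [621.0, 101.0], [620.0, 289.0], [661.0, 277.0]]
green top [[636.0, -46.0], [580.0, -6.0]]
green inner [[612.0, -81.0], [556.0, -40.0]]
pale inner [[501.0, -234.0], [447.0, -195.0]]
pale tip [[478.0, -268.0]]
green scene tip [[584.0, -3.0], [643.0, -43.0]]
green scene in [[557.0, -40.0], [617.0, -80.0]]
pale scene in [[448.0, -193.0], [507.0, -232.0]]
pale scene tip [[418.0, -227.0], [480.0, -267.0]]
blue top 227.82608695652175 176.95652173913044 220 235 46
grip top edge ends topview z74 [[628.0, 215.0], [617.0, 176.0]]
grip top edge scene z74 [[601.0, 184.0], [611.0, 221.0]]
0.3 [ 257.54265278 -541.6350286   230.95549839] [ 9.75482894e-01  2.20074944e-01 -2.64695075e-05 -3.75399574e-04]
```

Caul centre is about (618,194), axis 75.8°. Press seat is about (531,-136), green direction 54.3°. I'm moving above the caul.

Call:
step_arm --plan '[21.4, -17, 0, 0, 0, -50.4, 0, 21.4, -17, 0, 0, 0, -50.4, 0, 21.4, -17, 0, 0, 0, -50.4, 0, 21.4, -17, 0, 0, 0, -50.4, 0, 21.4, -17, 0, 0, 0, -50.4, 0, 21.4, -17, 0, 0, 0, -50.4, 0, 21.4, -17, 0, 0, 0, -50.4, 0, 21.4, -17, 0, 0, 0, -50.4, 0, 21.4, -17, 0, 0, 0, -50.4, 0, 21.4, -17, 0, 0, 0, -50.4, 0, 21.4, -17, 0, 0, 0, -50.4, 0, 21.4, -17, 0, 0, 0, -50.4, 0]'

```text
time: 1.3
eef_pos: [478.2, -90.9, 231.5]
tool_rot: [0.789, 0.614, 0.0, 0.0]
force: [0.2, -0.0, 0.6]
finger_gap: 85.5
grip_force: 0.0
```

```bash
cat >> h.py <<'E'
from scipy.spatial.transform import Rotation as Ro
def go(tgt,yaw=None):
    o=ctrl.get_obs(); Q=Ro.from_quat(o['tool_rot']); p=np.array(o['eef_pos'])
    D=Q.as_matrix(); y0=np.degrees(np.arctan2(D[1,0],D[0,0]))
    print('t',round(o['time'],2),'p',p.round(1),'yaw',y0.round(2),'tilt z',D[:,2].round(3),'gap',o['finger_gap'],'grip',o['grip_force'],'F',np.round(o['force'],1),'j',np.round(o['joints'],2))
    print('shift units',(D.T@(np.array(tgt)-p)/30).round(3),'az',None if yaw is None else round(y0-yaw,2))
E
python3 -c "
from h import *
go([618,194,180],75.8)"
```

```text
t 1.3 p [478.2 -90.9 231.5] yaw 75.82 tilt z [ 0. -0. -1.] gap 85.46239408064613 grip 0.0 F [ 0.2 -0.   0.6] j [-0.33  0.19  1.75  0.    1.2  -0.08]
shift units [10.349  2.192  1.719] az 0.02
```

Call:
step_arm --plan '[10.2, 2.2, 1.7, 0, 0, 0, 0, 10.2, 2.2, 1.7, 0, 0, 0, 0, 10.2, 2.2, 1.7, 0, 0, 0, 0, 10.2, 2.2, 1.7, 0, 0, 0, 0, 10.2, 2.2, 1.7, 0, 0, 0, 0, 10.2, 2.2, 1.7, 0, 0, 0, 0, 10.2, 2.2, 1.7, 0, 0, 0, 0, 10.2, 2.2, 1.7, 0, 0, 0, 0, 10.2, 2.2, 1.7, 0, 0, 0, 0, 10.2, 2.2, 1.7, 0, 0, 0, 0, 10.2, 2.2, 1.7, 0, 0, 0, 0]'

```text
time: 2.22
eef_pos: [616.0, 187.2, 180.0]
tool_rot: [0.789, 0.615, -0.001, -0.0]
force: [-1.1, -0.2, 0.4]
finger_gap: 85.0
grip_force: 0.0
```

```bash
python3 -c "
from h import *
go([618,194,62],75.8)
I,K,R,t=cam('wrist'); cv2.imwrite('pics/w1.png',I[:,:,::-1]); print(K.round(1).tolist(),R.round(3).tolist(),(-R.T@t).round(1))
H=cv2.cvtColor(I,cv2.COLOR_RGB2HSV); m=cv2.inRange(H,(105,120,40),(128,255,255)); k,_,s,c=cv2.connectedComponentsWithStats(m)
print([(c[i].round(1),s[i]) for i in range(1,k) if s[i,4]>40])
"
```

```text
t 2.22 p [616.  187.2 180. ] yaw 75.85 tilt z [-0.001 -0.001 -1.   ] gap 85.02010803013404 grip 0.0 F [-1.1 -0.2  0.4] j [ 0.19  0.47  1.47 -0.    1.21  0.44]
shift units [0.24  0.013 3.935] az 0.05
[[325.2, 0.0, 285.2], [0.0, 325.2, 207.0], [0.0, 0.0, 1.0]] [[0.97, -0.244, 0.0], [-0.236, -0.935, 0.265], [-0.064, -0.257, -0.964]] [632.1 250.4 322.5]
[(array([455.1,  44.3]), array([ 432,   18,   45,   53, 1318], dtype=int32)), (array([285.3, 196.9]), array([279, 168,  14,  59, 680], dtype=int32)), (array([ 15.4, 246. ]), array([  0, 236,  37,  22, 492], dtype=int32))]
```

View pics/w1.png

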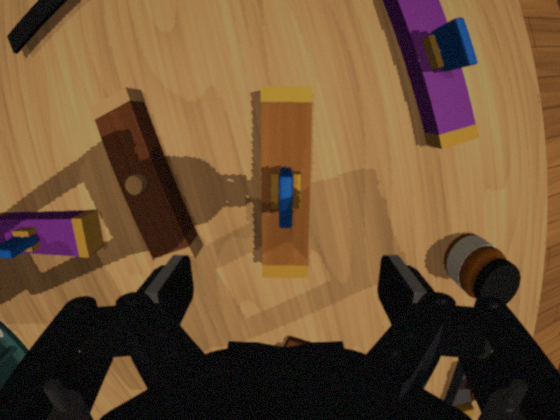

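The wrist view shows the brown caul upright in the image, ends at (287,88) and (286,276), grip at (285,197), centred between the fingers.

```bash
python3 -c "
from h import *
I,K,R,t=cam('wrist')
def f(u,v,z):
    a=(np.array([u,v])-K[:2,2])/K[0,0]; r=np.linalg.norm(a); d=R.T@np.r_[a/r*np.sin(r),np.cos(r)]; o=-R.T@t; return (o+d*(z-o[2])/d[2]).round(1)
print([f(*p,36) for p in((261.5,87),(312.5,87),(262.5,276),(308.5,276))])
print('grip',f(286,168,74),f(286,227,74))
go([618,194,62],75.8)
"
```

```text
[array([619.6, 283.4,  36. ]), array([662.5, 272.6,  36. ]), array([573.9, 110.6,  36. ]), array([618. ,  99.4,  36. ])]
grip [623.8 213.8  74. ] [612.1 167.3  74. ]
t 2.32 p [616.1 186.4 180.5] yaw 75.77 tilt z [-0. -0. -1.] gap 85.41199634116352 grip 0.0 F [-0.4 -0.6 -0.3] j [ 0.19  0.47  1.47 -0.    1.21  0.44]
shift units [2.620e-01 1.000e-03 3.951e+00] az -0.03
```

Call:
step_arm --plan '[0.2, 0, 1, 0, 0, 0, 0, 0.2, 0, 2, 0, 0, 0, 0, 0.2, 0, 3, 0, 0, 0, 0, 0.2, 0, 3.5, 0, 0, 0, 0, 0.2, 0, 3.95, 0, 0, 0, 0, 0.2, 0, 3.95, 0, 0, 0, 100, 0.2, 0, 3.95, 0, 0, 0, 255, 0.2, 0, 3.95, 0, 0, 0, 255, 0.2, 0, 3.95, 0, 0, 0, 255, 0.2, 0, 3.95, 0, 0, 0, 255, 0.2, 0, 3.95, 0, 0, 0, 255, 0.2, 0, 3.95, 0, 0, 0, 255]'

```text
time: 3.32
eef_pos: [618.0, 193.7, 62.8]
tool_rot: [0.789, 0.614, 0.0, -0.0]
force: [-2.6, -1.1, 5.9]
finger_gap: 8.9
grip_force: 59.9
```

```bash
python3 -c "
from h import *
go([618,194,162],75.8)
"
```

```text
t 3.32 p [618.  193.7  62.8] yaw 75.81 tilt z [ 0.     0.001 -1.   ] gap 8.895643599733315 grip 59.85176146030426 F [-2.6 -1.1  5.9] j [0.2  0.6  1.56 0.   0.98 0.44]
shift units [ 1.000e-02 -1.000e-03 -3.308e+00] az 0.01
```

Call:
step_arm --plan '[0, 0, -0.3, 0, 0, 0, 255, 0, 0, -0.7, 0, 0, 0, 255, 0, 0, -1.2, 0, 0, 0, 255, 0, 0, -1.7, 0, 0, 0, 255, 0, 0, -2.2, 0, 0, 0, 255, 0, 0, -2.7, 0, 0, 0, 255, 0, 0, -3.2, 0, 0, 0, 255, 0, 0, -3.6, 0, 0, 0, 255, 0, 0, -4, 0, 0, 0, 255, 0, 0, -4, 0, 0, 0, 255, 0, 0, -4, 0, 0, 0, 255, 0, 0, -4, 0, 0, 0, 255]'

```text
time: 4.32
eef_pos: [617.4, 193.4, 181.1]
tool_rot: [0.789, 0.614, -0.001, -0.0]
force: [0.4, 0.0, -5.7]
finger_gap: 8.9
grip_force: 58.7
```

```bash
python3 -c "
from h import *
go([531,-136,182],54.3)
I=cam('scene')[0]; W=cam('wrist')[0]
a=cv2.resize(I[60:300,250:490],(400,400)); b=cv2.resize(W,(400,300)); b=np.vstack([b,b[:100]*0]); cv2.imwrite('pics/lift.png',np.hstack([a,b])[:,:,::-1])
"
```

```text
t 4.32 p [617.4 193.4 181.1] yaw 75.83 tilt z [-0.001 -0.    -1.   ] gap 8.865075102955796 grip 58.71818125247955 F [ 0.4  0.  -5.7] j [0.2  0.47 1.46 0.   1.21 0.44]
shift units [-11.35   -0.103  -0.025] az 21.53
```

View pics/lift.png

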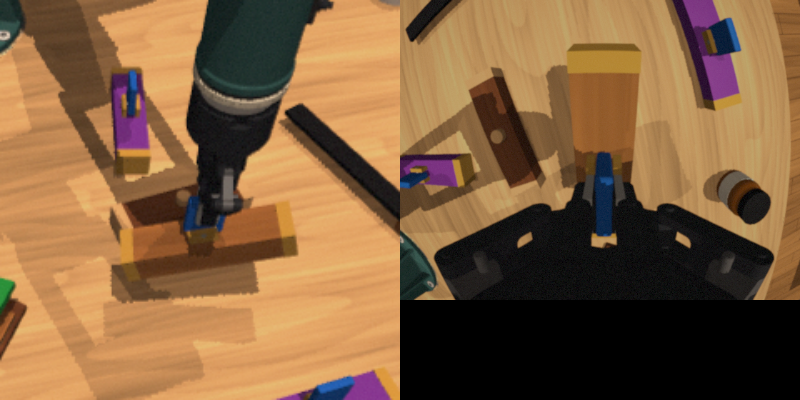

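The lifted caul tilts. In both views the end away from +y (left in the scene view, at crop (120,255)) dips, and the +y end (wrist view, top) is raised, so the heavy end is the -y one. It needs a half turn for that end to face green: tool yaw 75.8° → 234.3°.

Call:
step_arm --plan '[-0.3, 0, -0.2, 0, 0, -6, 255, -0.8, 0, -0.4, 0, 0, -12, 255, -1.3, 0, -0.6, 0, 0, -19, 255, -1.8, 0, -0.8, 0, 0, -26, 255, -2.3, 0, -0.8, 0, 0, -33, 255, -2.8, 0, -0.8, 0, 0, -40, 255, -3.3, 0, -0.8, 0, 0, -47, 255, -3.8, 0, -0.8, 0, 0, -54, 255, -4.3, 0, -0.8, 0, 0, -61, 255, -4.8, 0, -0.8, 0, 0, -67, 255, -5.3, 0, -0.8, 0, 0, -73, 255, -5.6, 0, -0.8, 0, 0, -78, 255]'

```text
time: 5.42
eef_pos: [575.6, 29.1, 204.8]
tool_rot: [0.224, 0.975, -0.001, -0.001]
force: [0.5, -0.1, -5.4]
finger_gap: 9.3
grip_force: 58.8
```

```bash
python3 -c "
from h import *
go([535.2,-130.6,205],234.3-360)
"
```

```text
t 5.42 p [575.6  29.1 204.8] yaw 154.1 tilt z [-0.003 -0.001 -1.   ] gap 9.266338417270974 grip 58.771052956581116 F [ 0.5 -0.1 -5.4] j [-0.07  0.35  1.59 -0.    1.2  -1.19]
shift units [-1.113e+00 -5.379e+00 -1.000e-03] az 279.8
```

Call:
step_arm --plan '[-0.05, -0.3, 0, 0, 0, -6, 255, -0.15, -0.8, 0, 0, 0, -13, 255, -0.25, -1.3, 0, 0, 0, -20, 255, -0.35, -1.8, 0, 0, 0, -27, 255, -0.45, -2.3, 0, 0, 0, -34, 255, -0.55, -2.8, 0, 0, 0, -41, 255, -0.65, -3.3, 0, 0, 0, -48, 255, -0.8, -3.8, 0, 0, 0, -55, 255, -0.9, -4.3, 0, 0, 0, -62, 255, -1, -4.8, 0, 0, 0, -69, 255, -1.1, -5.2, 0, 0, 0, -75, 255, -1.1, -5.35, 0, 0, 0, -80.2, 255]'

```text
time: 6.42
eef_pos: [534.9, -129.8, 205.0]
tool_rot: [-0.456, 0.89, 0.0, -0.001]
force: [0.3, 0.4, -5.5]
finger_gap: 9.2
grip_force: 58.7
```

```bash
python3 -c "
from h import *
I=cam('scene')[0]; W=cam('wrist')[0]
I2=cam('scene')[0]
go([535.2,-130.6,160],234.3-360)
a=cv2.resize(I[100:340,80:320],(400,400)); b=cv2.resize(W,(400,300)); b=np.vstack([b,b[:100]*0]); cv2.imwrite('pics/over.png',np.hstack([a,b])[:,:,::-1])
"
```

```text
t 6.57 p [ 535.1 -128.1  205.1] yaw -126.16 tilt z [-0.002  0.001 -1.   ] gap 9.149435361464013 grip 58.70700180530548 F [-0.2 -0.5 -5. ] j [-0.36  0.31  1.65  0.    1.18 -2.87]
shift units [ 0.063 -0.055  1.502] az -0.46
```

View pics/over.png

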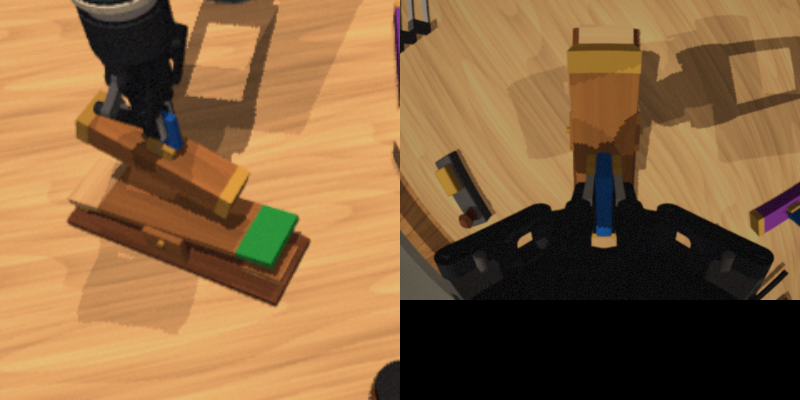

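The caul hangs over the board, dipped end over green, and is laterally centred. I'm lowering it slowly.

Call:
step_arm --plan '[0.06, -0.06, 0.5, 0, 0, 0, 255, 0.06, -0.06, 1, 0, 0, 0, 255, 0.06, -0.06, 1.4, 0, 0, 0, 255, 0.06, -0.06, 1.6, 0, 0, 0, 255, 0.06, -0.06, 1.8, 0, 0, 0, 255, 0.06, -0.06, 2, 0, 0, 0, 255, 0.06, -0.06, 2.15, 0, 0, 0, 255, 0.06, -0.06, 2.3, 0, 0, 0, 255, 0.06, -0.06, 2.45, 0, 0, 0, 255, 0.06, -0.06, 2.55, 0, 0, 0, 255, 0.06, -0.06, 2.65, 0, 0, 0, 255, 0.06, -0.06, 2.65, 0, 0, 0, 255]'

```text
time: 7.57
eef_pos: [536.2, -130.6, 126.0]
tool_rot: [-0.454, 0.891, -0.0, 0.0]
force: [0.3, -0.9, -3.9]
finger_gap: 9.0
grip_force: 59.1
```

```bash
python3 -c "
from h import *
I=cam('scene')[0]
go([535.2,-130.6,122.4],234.3-360)
a=cv2.resize(I[120:320,80:320],(720,600),interpolation=cv2.INTER_CUBIC); cv2.imwrite('pics/low.png',a[:,:,::-1])
"
```

```text
t 7.62 p [ 536.4 -130.6  126.3] yaw -125.99 tilt z [ 0.001  0.    -1.   ] gap 8.956190730307673 grip 59.12149250507355 F [-0.6 -0.8 -2.5] j [-0.36  0.41  1.73  0.    1.   -2.88]
shift units [0.026 0.032 0.129] az -0.29
```

View pics/low.png

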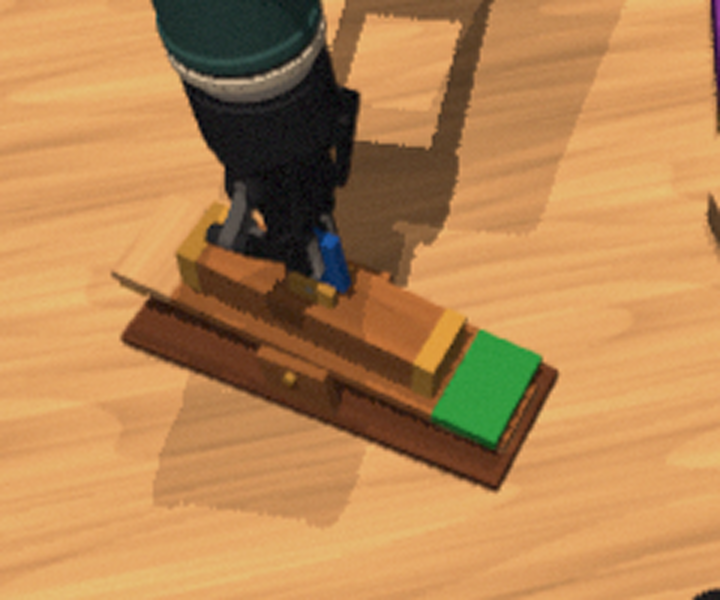

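The green end is down at (490,390) and the caul lies nearly flat and centred. I'm lowering the last few millimetres.

Call:
step_arm --plan '[0, 0, 0.05, 0, 0, 0, 255, 0, 0, 0.1, 0, 0, 0, 255, 0, 0, 0.15, 0, 0, 0, 255, 0, 0, 0.15, 0, 0, 0, 255, 0, 0, 0.15, 0, 0, 0, 255]'

```text
time: 8.03
eef_pos: [536.3, -130.7, 122.1]
tool_rot: [-0.454, 0.891, -0.0, 0.0]
force: [-1.0, -1.2, 0.5]
finger_gap: 9.2
grip_force: 59.6
```

Call:
step_arm --plan '[0, 0, 0.15, 0, 0, 0, 200, 0, 0, 0.15, 0, 0, 0, 140, 0, 0, 0.15, 0, 0, 0, 60, 0, 0, 0.15, 0, 0, 0, 0, 0, 0, 0.15, 0, 0, 0, 0, 0, 0, 0.15, 0, 0, 0, 0, 0, 0, -0.4, 0, 0, 0, 0, 0, 0, -1.2, 0, 0, 0, 0, 0, 0, -2.2, 0, 0, 0, 0, 0, 0, -3.2, 0, 0, 0, 0, 0, 0, -4, 0, 0, 0, 0, 0, 0, -4, 0, 0, 0, 0]'

```text
time: 9.03
eef_pos: [539.3, -131.6, 247.3]
tool_rot: [-0.454, 0.891, -0.004, 0.003]
force: [0.9, 0.1, 0.4]
finger_gap: 85.6
grip_force: 0.0
```

```bash
python3 -c "
from h import *
I=cam('scene')[0]; W=cam('wrist')[0]
go([535.2,-130.6,122.4],234.3-360)
a=cv2.resize(I[120:320,80:320],(400,333),interpolation=cv2.INTER_CUBIC); b=cv2.resize(W,(400,300)); b=np.vstack([b,b[:33]*0]); cv2.imwrite('pics/rel.png',np.hstack([a,b])[:,:,::-1])
"
```

```text
t 9.13 p [ 536.8 -130.7  242.9] yaw -125.97 tilt z [ 0.003 -0.001 -1.   ] gap 85.58164489294535 grip 0.0 F [-0.   0.3 -0. ] j [-0.36  0.28  1.6   0.    1.26 -2.88]
shift units [0.031 0.056 4.017] az -0.27
```

View pics/rel.png

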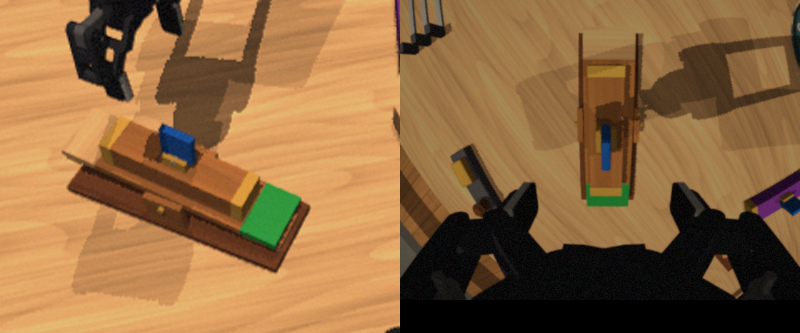

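The caul rests lengthwise, centred on the board, with the green end down at (270,215). The gripper is open and clear. Handing in.

```bash
python3 -c "
from rig import ctrl
print(ctrl.close_job())"
```

```text
the job is handed in; nothing more can be done
None
```

The loaded caul lies lengthwise along the middle of the rocking board with its heavy end towards the green end, which stays down; the gripper let go and is clear, the plain caul was never touched, and the job is handed in at about 9 s, though no verdict came back.

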